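# Lift the slide carrier out of its covered dish and hold it up

### The job

One of the two white staining dishes is covered: take its lid off and set it down gently, knob up and flat on the worktop beside the dish, then let go of it. Then lift the slide carrier out by its grip bar and hold it still and level straight above its dish, its underside about 10 cm above the dish's rim, for the slides to be looked over; the program finishes while still holding it there. Keep the carrier upright throughout, leave the dish standing where it is, and do not disturb the other things.

Things in the scene. Friction and masses are not known exactly. Their poses are not given: they have to be found in the camera images.
- dish: Open rectangular white plastic dish, outside 80 (x) x 104 (y) x 45 mm (z), walls and floor 4 mm, rim at z = 45, 0.5 kg, loose. At the start it is the covered one and the carrier stands in it. It stands to the right of the microscope, its yaw varies by 32 degrees either way. Origin: centre of the underside; z up.
- lid: Loose hood-shaped white lid, 91 (x) x 115 (y) mm, 0.14 kg. Origin: centre of the lower edge; z up, axes parallel to the dish's. Its lip hangs 6 mm outside the rim with 2.5 mm play; it lifts straight up (origin at 39 mm on the dish, 0 when standing on the worktop). On its flat top (z = 46) stands a knob to grip: 14 mm thick along x, 44 long along y, z = 46 to 74 mm.
- carrier: Steel slide carrier, 58 (x) x 84 (y) x 76 mm, 0.22 kg, six slides fixed in it; stands loose on the dish's floor, 3 to 10 mm play a side, axes nearly parallel to the dish's. Origin: centre of the underside; z up. A bail from both y ends carries a flat grip bar in the middle: 12 mm thick along x, 46 long along y, z = 56 to 74 mm (15 to 33 mm above the dish's rim); a 3 mm strip runs over it.
- spare_dish: Bystander: a second dish of the same shape and size, open and empty, to the left of the microscope. Origin: centre of the underside. (The tall fixed microscope stands at about x 0.52 to 0.85, y -0.2 to 0.02; the worktop from y = -0.22 to -0.56 is otherwise free between x = 0.39 and 0.6; its front edge is turned by a yaw of -0.26 rad.)
- beaker: Bystander: small clear beaker, 44 mm across, 58 mm high, towards the back right. Origin: centre of the underside.
- tape: Bystander: roll of tape lying flat, 78 mm across, 19 mm high, at the right. Origin: centre of the underside.
- forceps: Bystander: steel forceps lying flat, 114 mm long (along y), 19 mm wide, 7 mm high, near the front edge at the right. Origin: centre of the underside.
- stopper: Bystander: cork stopper, 24 mm across and high, in front of the microscope. Origin: centre of the underside.

How it is judged (in metres and radians):
On the way, in this order (a step that is already met when the one before it is completed fails the run):
1. the lid stands flat on the worktop beside the dish, let go (height (world z) of lid below 0.008 m and angle between lid's own z axis and vertical below 0.08 rad and horizontal distance between lid and dish above 0.09 m and contact force between lid and the fingers below 0.1 N and linear speed of lid below 0.03 m/s), for 0.2 s.
2. the carrier is lifted out, clear of the dish's rim (height (world z) of carrier above 0.06 m and contact force between carrier and dish below 0.05 N), for 0.2 s.
At the end, for the whole second after the job is handed in: Fingers alone hold the carrier, still, within 7 degrees of level, underside 5 to 17 cm above the rim, centre within 5 cm of the dish's (seen from above). The lid stands flat, knob up, let go, on the worktop beside the dish. The dish stands within 3 cm of its start (all of step 1 and height (world z) of carrier between 0.095 and 0.215 m and horizontal distance between carrier and dish below 0.05 m and angle between carrier's own z axis and vertical below 0.12 rad and linear speed of carrier below 0.03 m/s and angular speed of carrier below 0.2 rad/s and contact force between carrier and the fingers above 0.5 N and contact force between carrier and dish below 0.05 N and contact force between carrier and lid below 0.05 N and distance of dish from where it was at the start of the episode below 0.03 m and height (world z) of dish below 0.006 m and angle between dish's own z axis and vertical below 0.05 rad); the arm keeps its last pose, push and grip.
It fails at once if the carrier is tipped by more than 25 degrees (angle between carrier's own z axis and vertical above 0.44 rad).
It fails at once if the lid is dropped: loose in the air more than 2 cm above the worktop (height (world z) of lid above 0.02 m and horizontal distance between lid and dish above 0.06 m and contact force between lid and anything else below 0.001 N).
It fails at once if the dish is shoved by more than 4 cm (distance of dish from where it was at the start of the episode above 0.04 m).
It fails at once if a bystander is shifted by more than 2.5 cm (distance of any of spare_dish, beaker, tape, forceps, stopper from where it was at the start of the episode above 0.025 m).
It also fails if it takes over 51 s, if anything falls off the work surface, if the arm or the gripper's body presses on something with over 40 N, if the wrist force passes 120 N, or if a joint passes its speed limit or range.

### The arm

A 6-joint arm with a two-finger parallel gripper is mounted at the origin on a cart in front of the work surface, level with it; the furniture and walls round the work are solid. World frame = base frame: x ahead of the robot, y to its left, z up, the work surface at z = 0. Lengths are in mm, angles in rad, forces in N, time in s.
With the tool pointing down it reaches from about 350 to 975 mm from the base axis. Payload 7.1 kg.
Tool frame: the origin (TCP) lies on the front face of the gripper's body, between the roots of the fingers; the fingertips stand 80 mm ahead of it and the grasp point (between the pads) lies 61 mm ahead of it (env.tips_ahead is the distance from the TCP to the fingertips, in mm); z points along the fingers, y is the direction in which the jaws open and shut (so a half turn about z gives the same grasp; the last joint's range is limited). The gripper opens to 88 mm and grips with 3 to 60 N. Pads are 20 mm wide; open, the fingers measure 115 mm over their backs; the gripper's body (75 mm by 178 mm) begins 61 mm behind the grasp point.
Start: joints at [1.14, 0.423, 1.63, -0, 1.089, -0.019], TCP at [250.13, 572.748, 302.675] pointing down, gripper open.
Joint ranges: [-3, 3], [-0.9, 2.11], [0.09, 2.58], [-1.31, 4.45], [0.11, 2.69], [-2.54, 2.54]. Speed limits (rad/s): [2.39, 2.39, 3.01, 3.14, 3.14, 3.14].

### API

Orientations are given as a unit quaternion [x, y, z, w].
In Python, from station import env, set_gripper, viewer, workorder gives the robot as it stands. Calls block until the motion is done:
- env.reach(position, orientation): joint-space move of the TCP to a pose.
- env.move_l(position, rot=None, rate=150, f_stop=None): straight line of the TCP; rot=None keeps the orientation; rate is the mean speed in mm/s. With f_stop (N) it stops when the force on the tool has changed by that much, and returns True; else False.
- env.move_joints(angles): joint-space move.
- set_gripper(opening): finger opening in mm; the grip force is fixed at half the most; returns when the fingers have stopped.
- env.hold(seconds).
- env.ik(position, orientation): joint angles nearest the present ones, or None.
- env.read_state(): the state.
- viewer.camera(name): name is "side" or "top" or "wrist"; returns the picture (480x640x3 uint8, blue, green, red); there is no depth.
- viewer.camera_params(name): a dict with "fx", "fy", "cx", "cy" (pixels), "pose" (4x4, takes a point from camera to world coordinates); the wrist camera has in their place "tool_from_camera" (4x4, takes a point from camera to tool coordinates, whose origin is the TCP and whose axes are the flange's). Camera axes: x right, y up, looking along -z (the intrinsics and any distortion apply to the point x, -y, -z); pixel columns grow to the right and rows downward; lengths in mm; the calibration is good to about 2 mm. The wrist camera is an equidistant fisheye: a pixel r from the principal point sees the ray r / f radians off the axis. A picture is of the moment at which its call begins: read the wrist's pose just before it. camera_params takes no time and is no camera call.
A pose or a line that the arm cannot do raises env.IKError and nothing moves.
- workorder.sign_off(): hands the job in, once; it reports no verdict.
The state is a dict: "time_s": time; "qpos": joint angles; "dq": joint speeds; "tau": joint torques, N m; "tool_pos": TCP position; "orientation": TCP orientation; "force": force on the tool from outside, world axes, zero at the start; "wrist_torque": the same for the moment, N m; "width": finger opening in mm.
Only numpy, scipy, OpenCV 4.12 (cv2) and the standard library are available. Lean on these libraries where they do the work, as an engineer would, in place of code of your own. Each camera call takes 0.05 s, during which the arm holds its last target.

## Working session

There is one attempt and no reset: what is moved stays moved. The work goes in short steps, each a Python script; the robot and the scene stay as the last script left them, time stands still between calls to the robot, and variables do not carry over. Pictures are saved under pics/ and viewed, and the job is handed in when it is done.

```bash
ls; mkdir -p pics
python3 - <<'E'
from station import env, set_gripper, viewer, workorder
import cv2
for n in ("side","top","wrist"):
    cv2.imwrite(f"pics/{n}0.png",viewer.camera(n)); p=viewer.camera_params(n); print(n,p)
print(env.read_state())
E
```

```text
pics
side {'fx': 441.2052886107309, 'fy': 441.2052886107309, 'cx': 318.75476414635415, 'cy': 238.11990410857283, 'pose': array([[ 8.32632119e-01,  3.45537604e-01, -4.32813491e-01,
        -2.10961885e+01],
       [-5.53789472e-01,  5.28485046e-01, -6.43444463e-01,
        -9.26169300e+02],
       [ 6.40119999e-03,  7.75440082e-01,  6.31388711e-01,
         7.99045606e+02],
       [ 0.00000000e+00,  0.00000000e+00,  0.00000000e+00,
         1.00000000e+00]])}
top {'fx': 616.620115112046, 'fy': 616.620115112046, 'cx': 319.4472463708391, 'cy': 235.7164433275274, 'pose': array([[ 5.74898709e-02,  9.25395283e-01, -3.74617786e-01,
        -2.04321410e+02],
       [-9.98306566e-01,  5.66258167e-02, -1.33235850e-02,
        -1.94980765e+02],
       [ 8.88345541e-03,  3.74749366e-01,  9.27083597e-01,
         1.78985251e+03],
       [ 0.00000000e+00,  0.00000000e+00,  0.00000000e+00,
         1.00000000e+00]])}
wrist {'fx': 371.64829954431775, 'fy': 371.64829954431775, 'cx': 318.7713536997208, 'cy': 237.24575488008344, 'tool_from_camera': array([[ 5.36052588e-05,  9.63061048e-01,  2.69283150e
[... 259 characters left out ...]

         1.00000000e+00]])}
{'time_s': 0.15, 'qpos': array([ 1.13999713e+00,  4.23649054e-01,  1.63048396e+00, -3.79246172e-06,
        1.08860399e+00, -1.90151720e-02]), 'dq': array([-0.00107354, -0.00146091, -0.00274487,  0.00147036, -0.00179324,
        0.00107436]), 'tau': array([ 2.40552086e-03, -5.44984531e+01, -2.73921329e+01,  6.44925912e-02,
        2.03978608e-02, -6.79968184e-05]), 'tool_pos': array([250.00202368, 572.46359012, 302.10234547]), 'orientation': array([ 2.04439518e-01,  9.78879030e-01, -5.58141858e-04, -1.25967496e-04]), 'force': array([ 0.35328747, -0.13018518,  0.31415276]), 'wrist_torque': array([ 0.02281453,  0.00956852, -0.0510286 ]), 'width': 87.76573657173114}
```

View pics/side0.png

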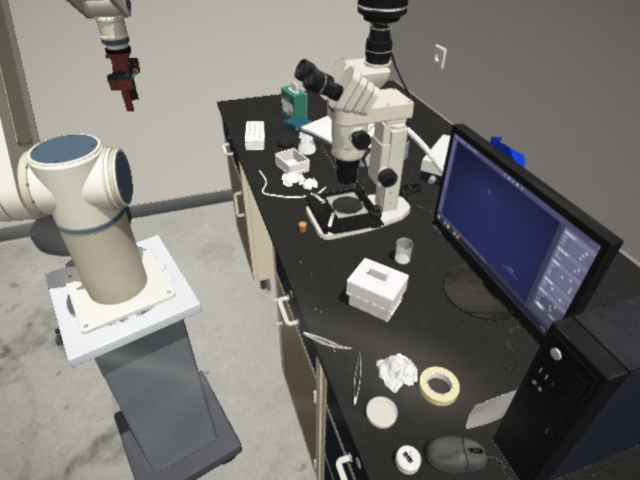

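View pics/top0.png

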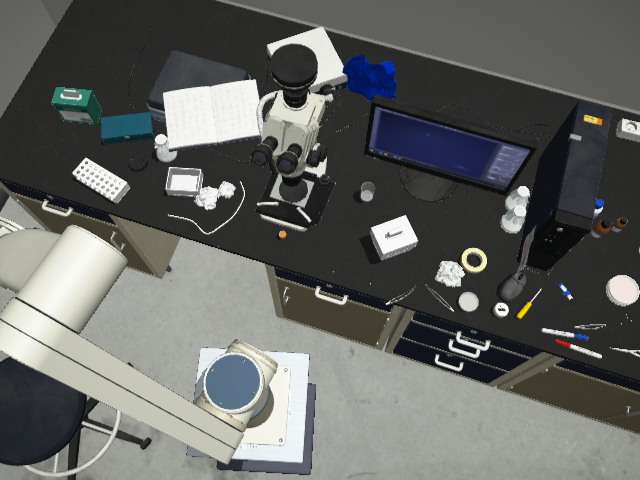

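The covered dish is at (394,237) in the top view and (377,288) in the side view. I'll zoom in on it.

```bash
cat > h.py <<'E'
import numpy as np, cv2
from scipy.spatial.transform import Rotation as R
from station import env, set_gripper, viewer, workorder
def ray(n,u,v,st=None):
    p=viewer.camera_params(n)
    x=(u-p['cx'])/p['fx'];y=(v-p['cy'])/p['fy']
    if n=='wrist':
        T=np.eye(4);T[:3,:3]=R.from_quat(st['orientation']).as_matrix();T[:3,3]=st['tool_pos']
        P=T@p['tool_from_camera'];r=np.hypot(x,y);s=np.sin(r)/r if r>1e-9 else 1
        d=np.array([x*s,-y*s,-np.cos(r)])
    else: P=p['pose'];d=np.array([x,-y,-1.])
    d=P[:3,:3]@d
    return P[:3,3],d/np.linalg.norm(d)
def atz(n,u,v,z,st=None):
    o,d=ray(n,u,v,st);return o+d*(z-o[2])/d[2]
def tri(rays):
    A=sum(np.eye(3)-np.outer(d,d) for o,d in rays);b=sum((np.eye(3)-np.outer(d,d))@o for o,d in rays)
    X=np.linalg.solve(A,b);return X,[np.linalg.norm((np.eye(3)-np.outer(d,d))@(X-o)) for o,d in rays]
def proj(n,X,st=None):
    p=viewer.camera_params(n)
    if n=='wrist':
        T=np.eye(4);T[:3,:3]=R.from_quat(st['orientation']).as_matrix();T[:3,3]=st['tool_pos']
        P=T@p['tool_from_camera']
    else:P=p['pose']
    c=P[:3,:3].T@(np.asarray(X)-P[:3,3]);x,y,z=c[0],-c[1],-c[2]
    if n=='wrist':
        h=np.hypot(x,y);th=np.arctan2(h,z);return p['cx']+p['fx']*x/h*th,p['cy']+p['fy']*y/h*th
    return p['cx']+p['fx']*x/z,p['cy']+p['fy']*y/z
def down(yaw): # tool y axis at world angle yaw+90, x axis at angle yaw... 
    c,s=np.cos(yaw),np.sin(yaw)  # tool y = (c,s,0), z=-Z, x=y×z
    y=np.array([c,s,0]);z=np.array([0,0,-1.]);return R.from_matrix(np.c_[np.cross(y,z),y,z]).as_quat()
E
python3 - <<'E'
import cv2
a=cv2.imread('pics/side0.png')[250:330,330:420];b=cv2.imread('pics/top0.png')[205:270,350:440]
cv2.imwrite('pics/z1.png',cv2.resize(a,None,fx=7,fy=7,interpolation=2))
cv2.imwrite('pics/z2.png',cv2.resize(b,None,fx=7,fy=7,interpolation=2))
E
```

```text
(no output)
```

View pics/z1.png

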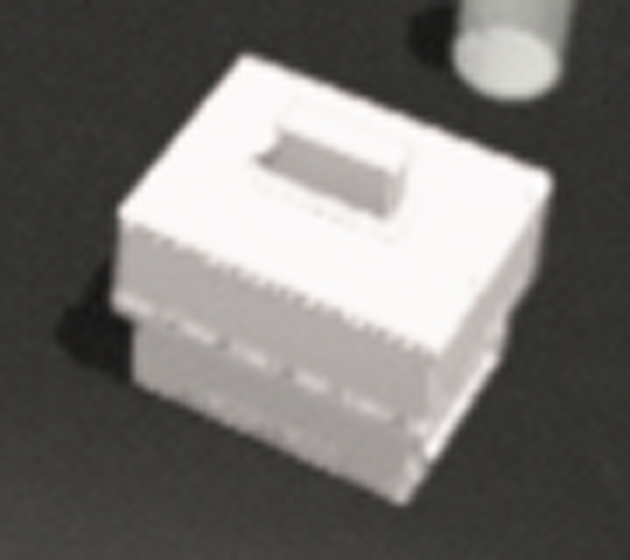

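View pics/z2.png

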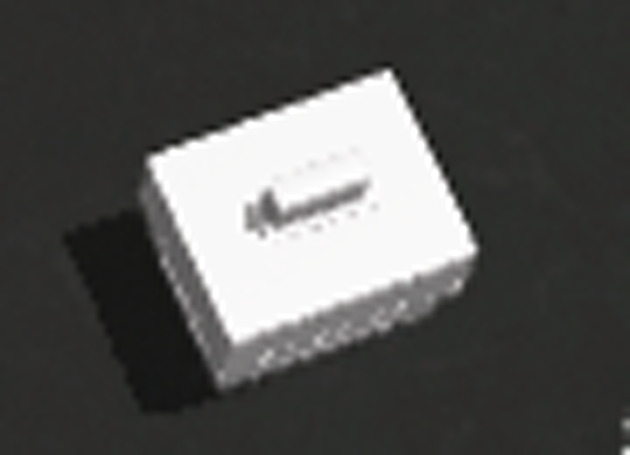

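```bash
cat > m1.py <<'E'
from h import *
s=[(246,57),(552,182),(433,350),(120,210)];t=[(148,157),(390,68),(478,250),(235,340)]
P=[]
for a,b in zip(s,t):
    X,e=tri([ray('side',a[0]/7-.43+330,a[1]/7-.43+250),ray('top',b[0]/7-.43+350,b[1]/7-.43+205)]);P.append(X);print(X.round(1),np.round(e,1))
P=np.array(P);c=P.mean(0);print(c)
d=P[1]+P[2]-P[0]-P[3];e=P[0]+P[1]-P[2]-P[3]
print('long',np.linalg.norm(d)/2,np.degrees(np.arctan2(d[1],d[0])),'short',np.linalg.norm(e)/2,np.degrees(np.arctan2(e[1],e[0])))
E
python3 m1.py
```

```text
[ 521.4 -322.2   84.6] [0.9 0.9]
[ 570.2 -425.8   82.4] [1.3 1.3]
[ 486.  -463.2   84.6] [1.9 1.9]
[ 438.8 -360.8   86.8] [1.2 1.2]
[ 504.10674902 -392.98023683   84.6222163 ]
long 113.63430301827209 -65.00450322590913 short 91.69543844984683 24.482062986728472
```

Run:
```python
from h import *
for n,u,v,z in [('stopper',282,235,12),('beakerbase',367,198,5),('forcA',388,303,3),('forcB',413,289,3),('forc2a',427,285,3),('forc2b',450,310,3),('paper',450,273,10),('tape',474,260,15),('microfoot',303,225,5),('microfoot r',333,185,5),('edge1',275,263,0),('edge2',390,310,0),('edge0',160,228,0)]:
    print(n,atz('top',u,v,z).round())
for n,u,v,z in [('beaker',403,260,0),('stopper',303,230,0),('forcA',305,334,3),('forcB',348,348,3),('f2a',359,352,3),('f2b',356,402,3)]: print('s',n,atz('side',u,v,z).round())
# move the wrist cam above the lid
q=down(np.radians(24.7)); print(env.ik([504,-393,350],q), env.ik([504,-393,350],down(np.radians(204.7))))
```

```text
stopper [509. -53.  12.]
beakerbase [ 656. -314.    5.]
forcA [ 313. -387.    3.]
forcB [ 361. -462.    3.]
forc2a [ 377. -504.    3.]
forc2b [ 303. -572.    3.]
paper [ 417. -573.   10.]
tape [ 462. -647.   15.]
microfoot [ 550. -116.    5.]
microfoot r [ 696. -203.    5.]
edge1 [420. -38.   0.]
edge2 [ 293. -394.    0.]
edge0 [514. 332.   0.]
s beaker [ 666. -315.    0.]
s stopper [509. -55.   0.]
s forcA [ 309. -383.    3.]
s forcB [ 367. -467.    3.]
s f2a [ 381. -489.    3.]
s f2b [ 304. -579.    3.]
[-6.80898886e-01  3.96771739e-01  1.55468843e+00 -4.44089210e-16
  1.19013249e+00 -1.11199521e+00] [-6.80898886e-01  3.96771739e-01  1.55468843e+00 -4.44089210e-16
  1.19013249e+00  2.02959744e+00]
```

Run:
```python
import cv2
b=cv2.imread('pics/top0.png')[170:330,250:490]
cv2.imwrite('pics/z3.png',cv2.resize(b,None,fx=3.3,fy=3.3,interpolation=2))
```

```text
(no output)
```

View pics/z3.png

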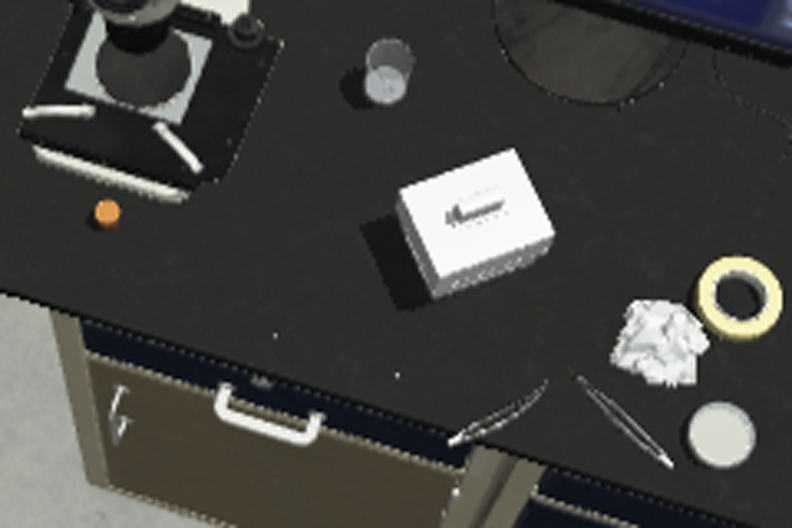

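Lid top centre is (504, -393, 85) with yaw about 24.7°. The stopper, beaker and forceps are well clear of it, and the free spot for the lid is on the dish's +y side. Next I'll swing round the microscope at a small radius and look with the wrist camera.

Run:
```python
from h import *
st=env.read_state();q0=st['orientation']
a=np.arctan2(572.7,250.1)
env.reach([385*np.cos(a),385*np.sin(a),340],q0)
j=np.array(env.read_state()['qpos']); j[0]=-0.68; j[5]=-1.11
env.move_joints(j); print(env.read_state()['tool_pos'],env.read_state()['time_s'])
env.reach([504,-393,300],down(np.radians(24.7)))
env.hold(.3)
st=env.read_state();np.savez('w1',**{k:st[k] for k in('tool_pos','orientation')});cv2.imwrite('pics/w1.png',viewer.camera('wrist'));print(st['tool_pos'],st['time_s'])
env.move_l([470,-420,300]); env.hold(.3)
st=env.read_state();np.savez('w2',**{k:st[k] for k in('tool_pos','orientation')});cv2.imwrite('pics/w2.png',viewer.camera('wrist'));print(st['tool_pos'],st['time_s'])
```

```text
[ 308.10704005 -233.18577145  340.47569251] 3.275
[ 503.66675276 -392.71453237  300.83754022] 4.575
[ 470.48729502 -419.58416768  299.96098294] 5.3667
```

View pics/w1.png

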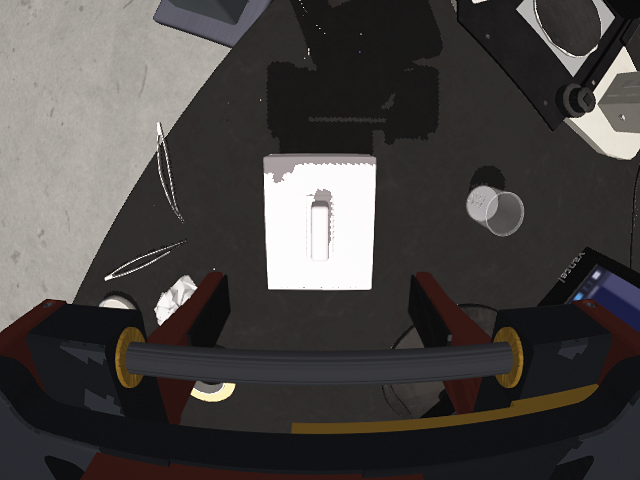

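View pics/w2.png

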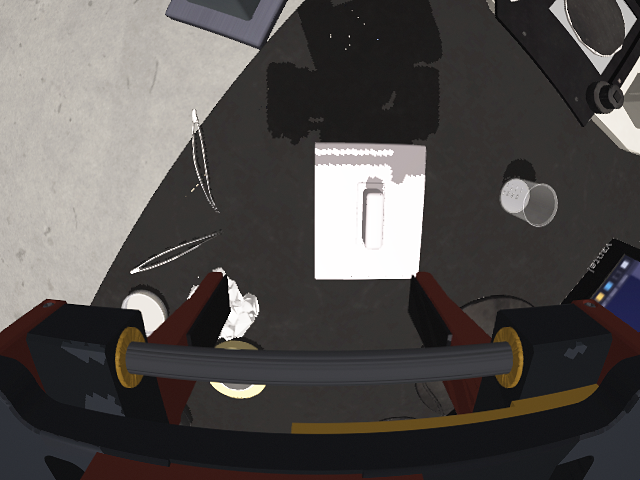

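Run:
```python
from h import *
for n,x0,y0 in (('w1',250,140),('w2',300,125)):
    cv2.imwrite(f'pics/{n}z.png',cv2.resize(cv2.imread(f'pics/{n}.png')[y0:y0+165,x0:x0+140],None,fx=3.6,fy=3.6,interpolation=2))
a=[cv2.imread(f'pics/{n}z.png') for n in('w1','w2')]
c=np.hstack(a);cv2.imwrite('pics/wz.png',cv2.resize(c,(800,int(c.shape[0]*800/c.shape[1]))));print(c.shape)
```

```text
(594, 1008, 3)
```

View pics/wz.png

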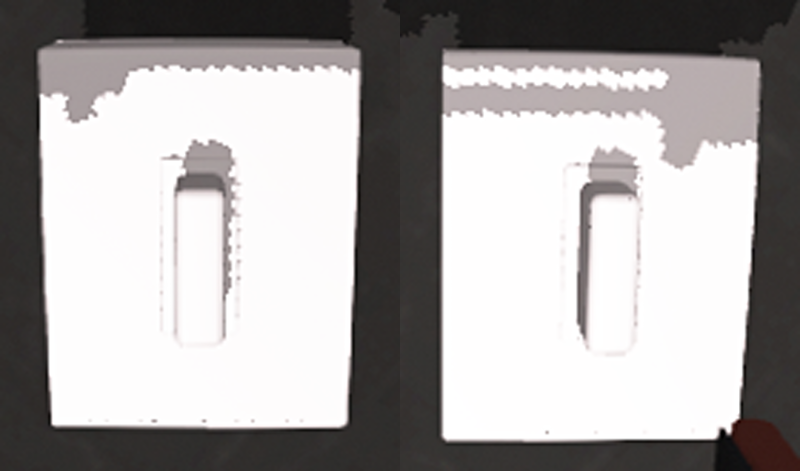

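```bash
cat > m2.py <<'E'
from h import *
k=2.857
w1,w2=np.load('w1.npz'),np.load('w2.npz')
def go(A,B,nm):
    P=[]
    for a,b in zip(A,B):
        X,e=tri([ray('wrist',a[0]/k+250-.3,a[1]/k+140-.3,w1),ray('wrist',(b[0]-400)/k+300-.3,b[1]/k+125-.3,w2)]);P.append(X);print(X.round(1),round(e[0],1))
    P=np.array(P);print(nm,P.mean(0).round(1))
    d=P[0]+P[1]-P[2]-P[3];e=P[1]+P[2]-P[0]-P[3]
    print(np.linalg.norm(d[:2])/2,np.degrees(np.arctan2(d[1],d[0]))-90,np.linalg.norm(e[:2])/2,np.degrees(np.arctan2(e[1],e[0])))
go([(177,188),(224,188),(223,345),(177,345)],[(592,195),(638,195),(634,354),(587,354)],'knob')
go([(40,48),(359,48),(348,427),(52,425)],[(443,50),(760,60),(739,437),(442,440)],'lid')
E
python3 m2.py
```

```text
[ 490.7 -375.9  107. ] 0.2
[ 502.  -370.8  106.5] 0.1
[ 519.7 -409.4  111. ] 0.3
[ 508.6 -415.3  108.6] 0.2
knob [ 505.3 -392.9  108.3]
42.894239773636066 24.520240488257244 12.485180790357477 26.414079880885556
[ 439.7 -359.    83. ] 0.4
[ 521.5 -321.6   85.7] 0.0
[ 569.9 -424.9   86.2] 0.1
[ 487.7 -464.9   80.6] 0.2
lid [ 504.7 -392.6   83.9]
115.19864810774136 24.734047162463938 90.67893340207434 25.259707109065083
```

Both view pairs agree: the knob is at (505, -392.8), yaw 24.8°, with its top at about z 110 and the lid top at about 85. Gripping it now.

Run:
```python
from h import *
q=down(np.radians(24.8))
env.move_l([505,-392.8,230],q,rate=200)
hit=env.move_l([505,-392.8,169],rate=60,f_stop=8); print(hit,env.read_state()['tool_pos'])
set_gripper(8); s=env.read_state(); print(s['width'],s['force'],s['tool_pos'])
env.move_l([505,-392.8,200],rate=50);s=env.read_state(); print(s['width'],s['force'],s['tool_pos'],s['time_s'])
cv2.imwrite('pics/l1.png',viewer.camera('wrist'));cv2.imwrite('pics/l1s.png',viewer.camera('side')[150:390,250:490])
```

```text
False [ 505.24597584 -392.97950875  169.44333573]
13.89816181390534 [ 0.01311238 -0.54675821 -0.09208857] [ 504.95845251 -392.80075186  168.96760034]
13.667238427539045 [-0.59480855  1.13936792 -1.72780491] [ 504.89357799 -392.72114028  200.00880898] 9.0417
```

View pics/l1.png

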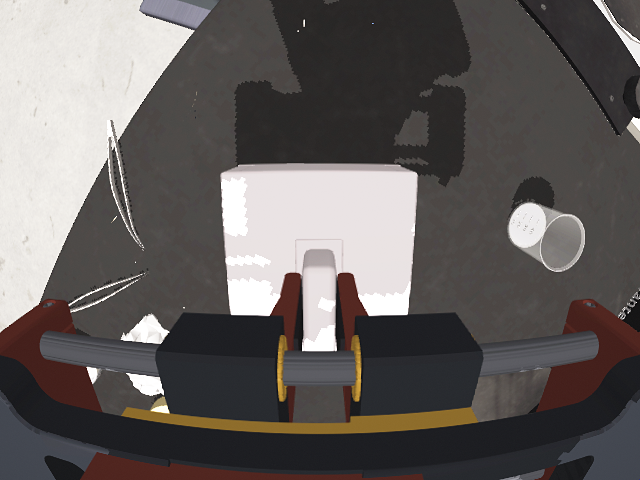

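View pics/l1s.png

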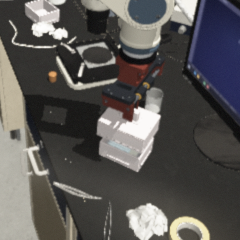

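The lid (knob at about (320,300) in the wrist view) is lifted level between the fingers, with the dish left standing. Next I carry it to (441, -281) and set it down slowly.

Run:
```python
from h import *
env.move_l([505,-392.8,255],rate=120)
env.move_l([441,-281,255],rate=120)
env.move_l([441,-281,140],rate=110)
hit=env.move_l([441,-281,127],rate=15,f_stop=3);s=env.read_state(); print(hit,s['tool_pos'],s['force'],s['width'])
cv2.imwrite('pics/l2s.png',cv2.resize(viewer.camera('side')[150:350,250:450],None,fx=3,fy=3))
print(s['time_s'])
```

```text
True [ 440.96591117 -280.97229288  129.90700713] [-1.00157496 -0.46431215  4.28161453] 13.834442410983403
12.825
```

View pics/l2s.png

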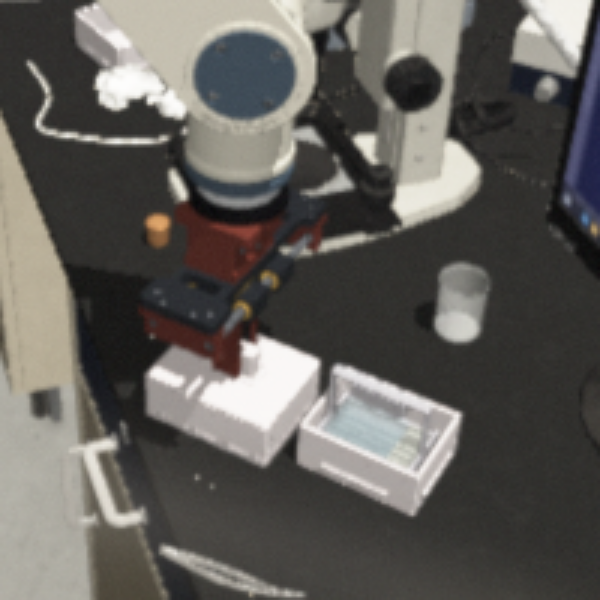

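The lid touched down at the expected height (TCP 129.9), flat and with a gap to the open dish. I'll let go, rise straight up and look at the carrier from two places.

Run:
```python
from h import *
set_gripper(60)
env.move_l([441,-281,230],rate=100)
print(env.read_state()['time_s'])
set_gripper(88)
for n,p in (('c1',[500,-390,265]),('c2',[470,-415,265])):
    env.move_l(p,rate=150); env.hold(.3)
    st=env.read_state();np.savez(n,**{k:st[k] for k in('tool_pos','orientation')});im=viewer.camera('wrist');cv2.imwrite(f'pics/{n}.png',im);print(st['tool_pos'],st['time_s'])
cv2.imwrite('pics/c_side.png',cv2.resize(viewer.camera('side')[220:350,270:430],None,fx=5,fy=4.6))
```

```text
14.8917
[ 499.89488143 -389.62794177  265.01202147] 16.825
[ 470.4770454  -414.57869129  264.9734946 ] 17.5833
```

View pics/c1.png

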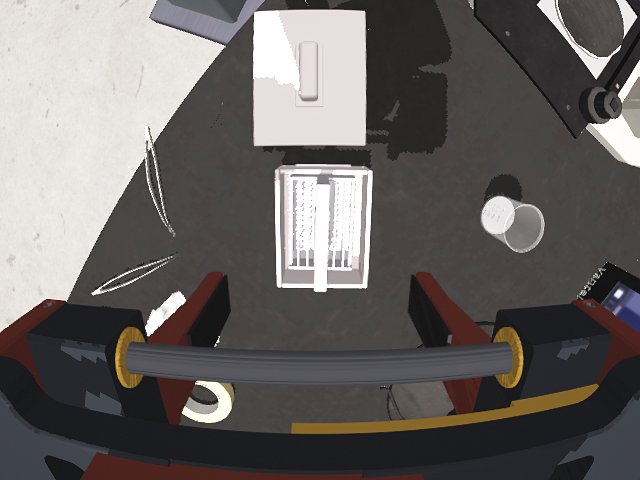

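View pics/c2.png

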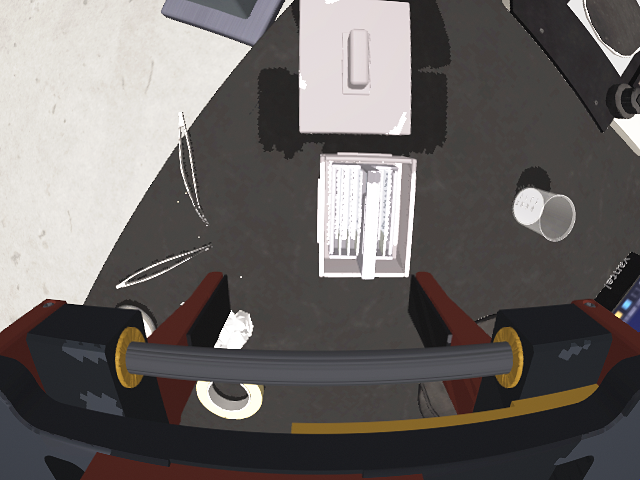

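View pics/c_side.png

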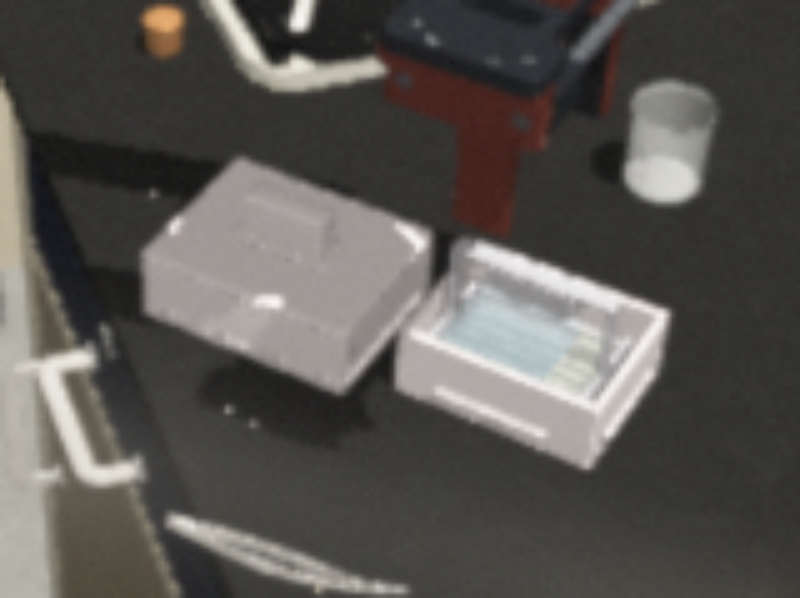

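Run:
```python
from h import *
a=[cv2.imread('pics/c1.png')[155:300,265:380],cv2.imread('pics/c2.png')[143:288,308:423]]
cv2.imwrite('pics/cz.png',cv2.resize(np.hstack(a),None,fx=3.4,fy=3.4,interpolation=2))
# expected lid in side view (origin at 441,-281, yaw 24.8)
y=np.radians(24.8);ex=np.array([np.cos(y),np.sin(y),0]);ey=np.array([-np.sin(y),np.cos(y),0])
im=viewer.camera('side')
for z in(0,46):
    for a,b in((1,1),(1,-1),(-1,-1),(-1,1)):
        u,v=proj('side',np.array([441,-281,z])+45.5*a*ex+57.5*b*ey); cv2.circle(im,(int(round(u)),int(round(v))),1,(0,0,255),-1); 
cv2.imwrite('pics/lidchk.png',cv2.resize(im[220:350,270:430],None,fx=5,fy=4.6,interpolation=0))
```

```text
(no output)
```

View pics/cz.png

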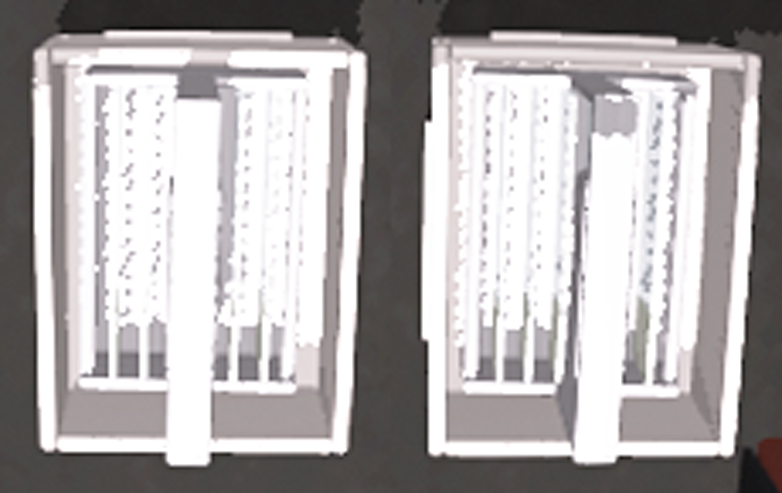

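View pics/lidchk.png

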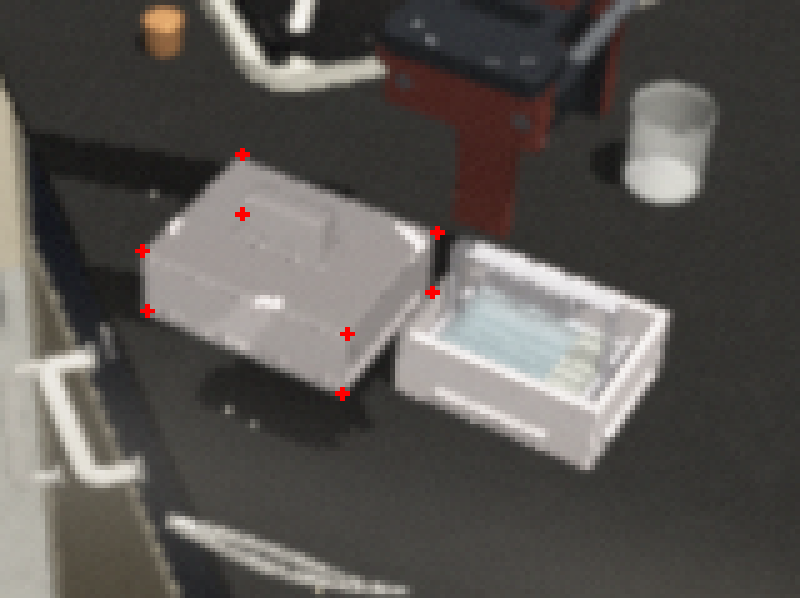

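Run:
```python
from h import *
k=3.4
w1,w2=np.load('c1.npz'),np.load('c2.npz')
def go(A,B,nm):
    P=[]
    for a,b in zip(A,B):
        X,e=tri([ray('wrist',a[0]/k+265-.3,a[1]/k+155-.3,w1),ray('wrist',(b[0]-391)/k+308-.3,b[1]/k+143-.3,w2)]);P.append(X);print(X.round(1),round(e[0],1))
    P=np.array(P);print(nm,P.mean(0).round(1))
    d=P[0]+P[1]-P[2]-P[3];e=P[1]+P[2]-P[0]-P[3]
    print(np.linalg.norm(d[:2])/2,np.degrees(np.arctan2(d[1],d[0]))-90,np.linalg.norm(e[:2])/2,np.degrees(np.arctan2(e[1],e[0])))
go([(177,98),(221,98),(210,465),(167,464)],[(594,98),(637,98),(618,462),(575,462)],'strip')
go([(34,50),(365,52),(345,453),(40,451)],[(432,44),(760,58),(734,457),(430,453)],'dish rim')
```

```text
[ 483.1 -355.7   74. ] 0.6
[ 491.8 -351.7   73.8] 0.5
[ 524.1 -427.    82.5] 0.1
[ 515.2 -431.2   81.8] 0.1
strip [ 503.5 -391.4   78. ]
82.0071748895599 23.152638233581442 9.687499951430816 25.27892651793189
[ 447.7 -362.2   43.5] 0.4
[ 521.  -329.6   42.8] 0.4
[ 561.2 -422.5   50.5] 0.3
[ 489.5 -453.7   51.9] 0.2
dish rim [ 504.8 -392.    47.2]
100.9200900588447 23.95803210910833 79.2241129717837 23.74710058329199
```

Carrier bar centre is (503.5, -391.5), top about z 78, yaw about 23.5°. The dish hasn't moved (504.8, -392). The overlay shows the lid flat on the worktop. Now for the bar.

Run:
```python
from h import *
q=down(np.radians(23.6))
env.move_l([503.5,-391.5,200],q,rate=150)
hit=env.move_l([503.5,-391.5,138],rate=60,f_stop=6); print(hit,env.read_state()['tool_pos'])
set_gripper(6); s=env.read_state(); print(s['width'],s['force'],s['tool_pos'])
hit=env.move_l([503.5,-391.5,165],rate=30,f_stop=12);s=env.read_state(); print(hit,s['width'],s['force'],s['tool_pos'],s['time_s'])
cv2.imwrite('pics/g1.png',viewer.camera('wrist'));cv2.imwrite('pics/g1s.png',cv2.resize(viewer.camera('side')[220:350,270:430],None,fx=5,fy=4.6))
```

```text
False [ 503.74546524 -391.68250993  138.42515266]
11.387920528050845 [-0.89666485 -0.00732819 -0.58751378] [ 503.37016259 -391.45080957  137.87588541]
False 11.60214601380907 [-0.26184548 -0.8991988  -2.09118555] [ 503.3892214  -391.40787124  164.80652876] 21.775
```

View pics/g1.png

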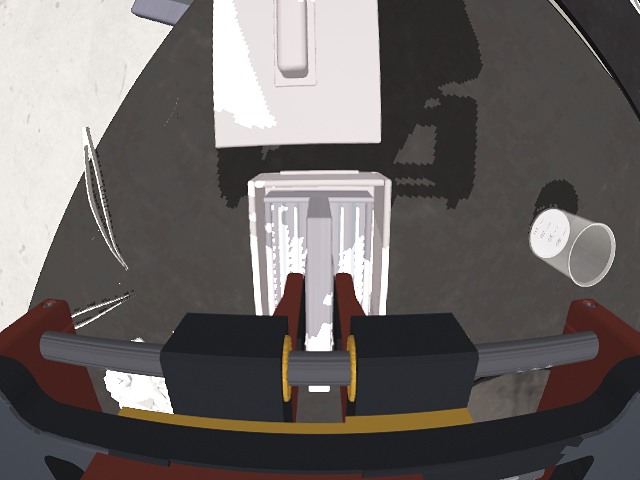

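View pics/g1s.png

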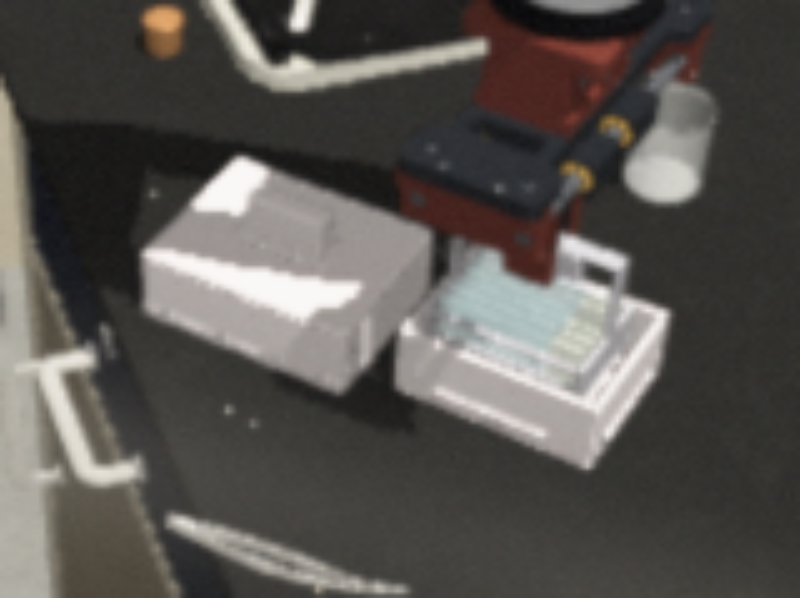

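The carrier rises with the bar; its corner is at (620,260) in the side crop, and the load is about 2 N with the dish staying put. I'll continue straight up.

Run:
```python
from h import *
env.move_l([503.9,-391.8,279],rate=60); env.hold(1.0);s=env.read_state(); print(s['width'],s['force'],s['tool_pos'],abs(s['dq']).max(),s['time_s'])
cv2.imwrite('pics/e1.png',viewer.camera('wrist'));cv2.imwrite('pics/e1s.png',cv2.resize(viewer.camera('side')[170:350,250:450],None,fx=3.3,fy=3.3,interpolation=2))
cv2.imwrite('pics/e1t.png',cv2.resize(viewer.camera('top')[150:310,280:480],None,fx=3.3,fy=3.3,interpolation=2))
```

```text
11.522403699490585 [-0.29960692  0.49750481 -1.69714993] [ 503.90023082 -391.80423512  278.9803045 ] 0.0013574940890187465 24.925
```

View pics/e1.png

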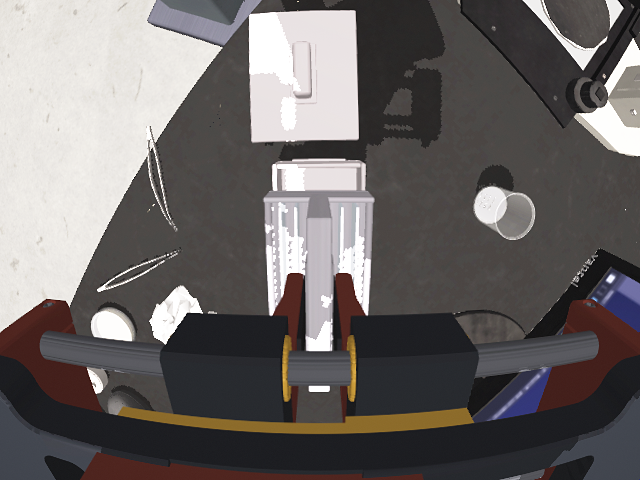

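View pics/e1s.png

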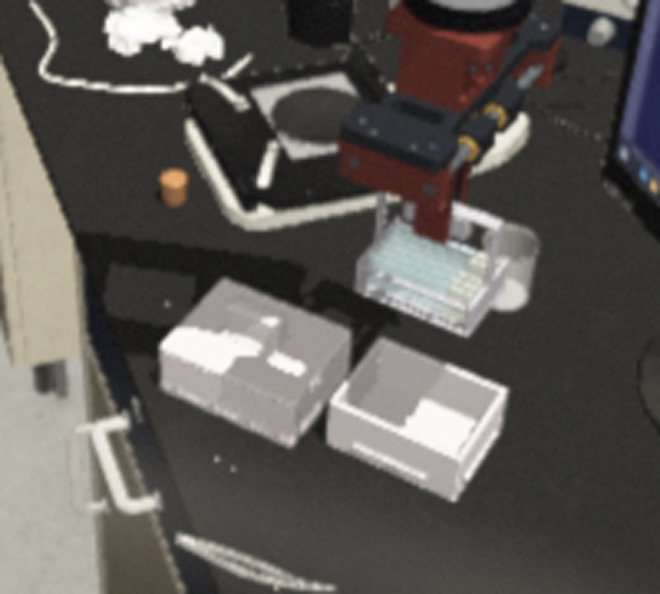

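View pics/e1t.png

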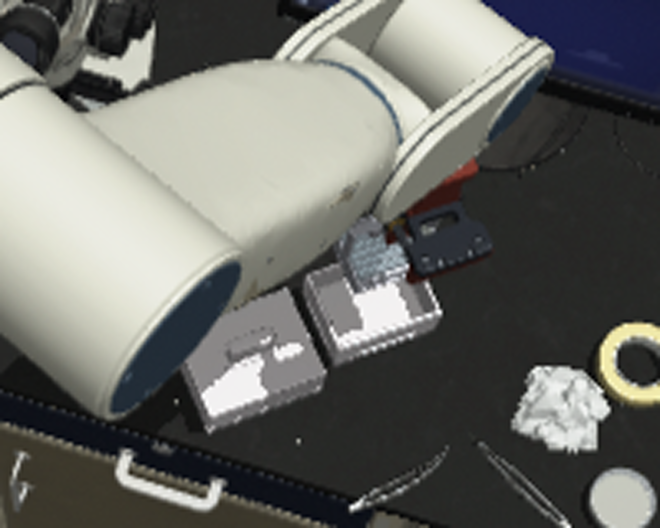

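Run:
```python
from h import *
y=np.radians(23.6);ex=np.array([np.cos(y),np.sin(y),0]);ey=np.array([-np.sin(y),np.cos(y),0])
im=viewer.camera('side')[:]
im=cv2.resize(im[170:290,330:450],None,fx=5,fy=5,interpolation=2)
for c,z,hx,hy in(([503.9,-391.8],145,29,42),([504.8,-392.5],45,40,52)):
  for a,b in((1,1),(1,-1),(-1,-1),(-1,1)):
    u,v=proj('side',np.array(c+[z])+hx*a*ex+hy*b*ey);cv2.circle(im,(int((u-330+.5)*5),int((v-170+.5)*5)),3,(0,0,255),-1)
cv2.imwrite('pics/fin.png',im)
```

```text
(no output)
```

View pics/fin.png

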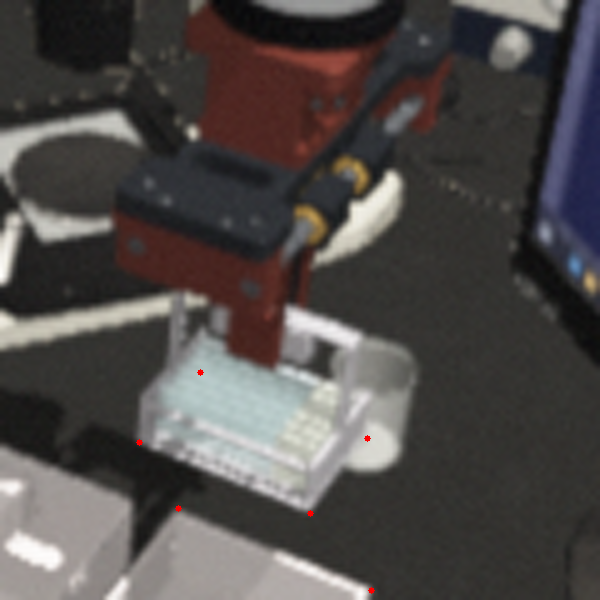

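The predicted level underside corners at z = 145 land on the carrier's visible lower corners, at (139,442) and (310,512). The predicted dish rim also matches, so I'm handing in.

Run:
```python
from h import *
workorder.sign_off(); print(env.read_state()['time_s'])
```

```text
the job is handed in; nothing more can be done
the job is handed in; nothing more can be done
```

The job is done and handed in at about 25 s of the 51 s allowed; the sign-off gives no verdict.

- **Lid:** I lifted it off by its knob and set it down about 13 cm from the dish centre, on the dish's left. It first touched at 4 N, then I let go. The side-camera overlay shows it flat on the worktop, knob up.
- **Carrier:** I gripped it by its bar and lifted it straight up. It is held at a finger opening of 11.5 mm with a load of about 2 N. It is still and level, centred over the dish to within about 2 mm. Its underside is at z ≈ 145 mm, about 10 cm above the rim, and the visible lower corners match the level projection.
- **Dish and bystanders:** The dish shows no visible shift. The stopper, beaker, tape and forceps look untouched; I did not look at the spare dish again after the start, but the arm never went near it on the worktop.

No check failed. The triangulated heights scattered by 2 to 8 mm from corner to corner, but their means were within 5 mm of the stated sizes.

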